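# Thread an infusion hanger onto its rail and latch it

## Robot

A 6-joint arm with a two-finger parallel gripper is mounted at the origin on the work surface. World frame = base frame: x ahead of the robot, y to its left, z up, the work surface at z = 0. Lengths are in mm, angles in rad, forces in N, time in s.
With the tool pointing down it reaches from about 375 to 750 mm from the base axis. Payload 9 kg.
Tool frame: the origin (TCP) lies on the centre line of the jaws, within the pads' length; the fingertips stand 14 mm ahead of it and the grasp point (between the pads) lies 5 mm behind it; z points along the fingers, y is the direction in which the jaws open and shut (so a half turn about z gives the same grasp; the last joint's range is limited). The gripper opens to 85 mm and grips with 20 to 120 N. Pads are 22 mm wide; open, the fingers measure 114 mm over their backs; the gripper's body (76 mm by 85 mm) begins 54 mm behind the grasp point. The pads swing forward as they close: fully open they stand 13 mm farther back than shut.
Start: joints at [-1.51, 0.104, 0.097, 1.564, 0, 1.353], TCP at [165.13, -576.863, 214.231] pointing down, gripper open.
Joint ranges: [-2.99, 2.99], [-0.84, 1.86], [-1.1, 1.16], [-1.84, 2.11], [-1.51, 1.56], [-3.14, 3.14]. Speed limits (rad/s): [2.22, 2.22, 2.57, 3.14, 3.14, 3.14].

## Interface

Orientations are given as a rotation vector (axis times angle).
In Python, from plant import sensors, snapshot, calibration, finish_job gives the robot as it stands. The module is installed in compiled form; this text tells all that it offers.
- The arm moves only by the tool move_arm, never from a script. Its argument "increments" is a list of rows, each a list of 3 entries, a list of its own where there are three numbers: the shift along the tool's x, y, z in m, then the turn, a rotation vector about the tool's x, y, z in rad, then the opening in per cent of the stroke, from 0 (shut) to 100 (fully open). A call has 1 to 10 rows; each row shifts and turns the commanded pose from where the row before left it, along the tool's axes as they then stand; what a row does not reach is not made up. A row lasts 1/8 s, in which the tool goes at most 62.5 mm and 10.7 degrees, less where a joint would pass 70% of its speed; a pose out of reach is approached as far as the arm can. A call with a gripper value outside its range is refused whole. The fingers move at their own pace and stop on an object; "squeeze" is the grip in N (left out, the last holds). Time passes only in rows, so rows that do not move let the fingers close. It gives the time, the measured TCP pose, the force and the opening at its end, in the units of the state.
- sensors.state(): the state, without advancing time (a new reading comes with each control period).
- snapshot(name): name is "side" or "top" or "wrist"; returns the picture (420x560x3 uint8, red, green, blue); there is no depth.
- calibration(name): a dict with "mtx" (3x3 intrinsics, pixels), "R" (3x3) and "t" (3): a world point X has camera coordinates R X + t. Camera axes: x right, y down, z forward; pixel columns grow to the right and rows downward; lengths in mm; the calibration is good to about 2 mm. A picture is of the moment at which its call begins: read the wrist's pose just before it. calibration takes no time and is no camera call; for the wrist camera it gives the pose at the moment of the call.
- finish_job(): hands the job in, once; it reports no verdict.
The state is a dict: "time_s": time; "joints": joint angles; "joint_vel": joint speeds; "tau": joint torques, N m; "ee_pos": TCP position; "ee_rot": TCP orientation; "ft_force": force on the tool from outside, world axes, zero at the start; "moment": the same for the moment, N m; "gripper_width": finger opening in mm.
Only numpy, scipy, OpenCV 4.12 (cv2) and the standard library are available. Lean on these libraries where they do the work, as an engineer would, in place of code of your own. Each camera call takes 0.05 s, during which the arm holds its last target.

## Task

Take the yellow infusion-bottle hanger off its parking stand, thread its runner onto the open end of the rail with the steel tongue leading, and slide it along. Push it past the two sprung rollers of the clip and on until the red buffer is firmly pressed in, feeling for it and never ramming it, then let go so that it stays latched. Leave the bottle, jar and box where they are.

Things in the scene. Friction and masses are not known exactly. Their poses are not given: they have to be found in the camera images.
- tab (a point): Centre of the grip tab of the loose yellow hanger (about 0.16 kg): an upright block 20 mm along x, 24 mm along y, 42 mm high, clear on all sides. It stands on the runner, 50 mm long (x) and 36 mm wide (y), whose flat top is 21 mm below this point. Axes are the hanger's: x the leading way, z up.
- tongue (a point): Centre of the upright round steel head (16 mm diameter, 6 mm high) at the end of the hanger's leading tongue, 46 mm ahead (x) of the tab centre and 24 mm below it. The neck behind it is 6 mm wide.
- bore (a point): Centre of the runner's bore, 32.5 mm straight below tab, same axes. The bore is a tunnel along x, 27 mm wide and 11 mm high, open at both ends, with a 10 mm wide slot along its underside between 4 mm thick lips.
- hook (a point): Bottom of the hanger's steel hook, which hangs on its +y side: 39 mm to the side of the bore's centre and 69 mm below it (outermost point 53 mm to the side).
- stand: Fixed white parking stand: base 100 x 100 x 12 mm and an upright steel blade along its x, 8 mm thick, 44 mm long, up to 105 mm; origin on the table under its centre. The hanger sits over the blade, the blade in its slot and bore, and lifts straight off, free after 20 mm.
- mouth (a point): Tip of the fixed aluminium rail's open end, at mid height of its head, 160 mm above the table. x points along the rail from here to the clip, z up. The head is a bar 24 mm wide, 8 mm high on a 6 mm web; its nose is rounded (8 mm wide at the tip, full width after 12 mm). Threaded, bore lies on this x axis, axes in line, with 1.5 mm play each way across and up.
- clip_about (a point): Nominal place of the clip, on the rail's axis 192 mm from the mouth. The real clip (grey) is clamped anywhere from 12 mm before to 12 mm beyond it along x; this is not measured, so feel for it. Its two white rollers stand above the rail, 6 mm apart, sprung sideways: the tongue head needs about 8 to 12 N to pass between them; then they close behind it.
- buffer (a joint): How far the red buffer behind the rollers is pressed in, m: 0 free, 0.007 fully in (hard stop). Spring 2 N per mm. The tongue head meets it 8 mm past the rollers' middle; firmly pressed is 3 mm or more; a push of 14 N, some of it lost to friction, gives about 5 mm. Let go, a latched hanger is held by the rollers and keeps it pressed about 1.5 mm; unlatched, it reads 0.
- rail: The rail with its two posts, its base (230 mm long, 80 mm wide) and the clip it carries; origin on the table below the mouth, axes as mouth. Nothing stands in front of the mouth or above the rail; the clip is no higher than 14 mm above the rail's axis.
- infusion_bottle: Loose clear bottle with blue cap, 72 mm diameter, 160 mm high; origin under its centre. Leave alone.
- tablet_jar: Loose amber jar, 56 mm diameter, 75 mm high; origin under its centre. Leave alone.
- swab_box: Loose cardboard box, 90 x 130 x 60 mm high; origin under its centre. Leave alone.
There are look-alikes about, which are no part of the job. What is shaped like the part that bears tab but purple or turquoise is not meant.

How it is judged:
By the outcome, as a careful person would: the job done as asked, in the order asked, and still so for the second after the job is handed in, with the robot touching nothing.
It also fails if it takes over 58 s, if anything falls off the work surface, if the arm or the gripper's body presses on something with over 40 N, if the wrist force passes 120 N, or if a joint passes its speed limit or range.

## Working session

There is one attempt and no reset: what is moved stays moved. The work goes in short steps, Python scripts to look and compute and a tool call to move; the robot and the scene stay as the last step left them, time stands still between calls to the robot, and variables do not carry over. Pictures are saved under pics/ and viewed, and the job is handed in when it is done.

Besides the shell and the picture viewer there is one more tool, called after "Emit:" as name([rows], argument=value, ...), one row to a line, values as JSON. move_arm: Moves the arm, as the interface text tells. Its arguments: {"type":"object","properties":{"increments":{"type":"array","items":{"type":"array"}},"squeeze":{"type":"number"}},"required":["increments"]}

```bash
mkdir -p pics
python3 - <<'E'
from plant import sensors,snapshot,calibration
import cv2
print(sensors.state())
for n in("side","top","wrist"):
    c=calibration(n); print(n,c)
    cv2.imwrite(f"pics/{n}0.png",snapshot(n)[:,:,::-1])
E
```

```text
{'time_s': 0.0, 'joints': array([-1.50969202e+00,  1.04706035e-01,  9.64451182e-02,  1.56388041e+00,
        3.79991283e-06,  1.35310601e+00]), 'joint_vel': array([-0.00048714,  0.00015643, -0.00029361,  0.00258706,  0.0008302 ,
        0.00069378]), 'tau': array([-2.19413300e-04, -5.56925511e+01,  5.03652942e+01,  1.65497675e-02,
       -2.64078817e-04, -2.81752477e-06]), 'ee_pos': array([ 165.11187672, -576.46392574,  213.40509773]), 'ee_rot': array([-3.10979136e+00, -4.36326397e-01, -1.71119875e-04]), 'ft_force': array([0.09741377, 0.33261783, 0.6103277 ]), 'moment': array([ 0.01774502, -0.06885942, -0.00573065]), 'gripper_width': 85.24140024604543}
side {'mtx': array([[522.83979393,   0.        , 281.01610879],
       [  0.        , 522.83979393, 209.99445527],
       [  0.        ,   0.        ,   1.        ]]), 'R': array([[-0.99824994, -0.05604832, -0.01885833],
       [-0.02366068,  0.67081366, -0.74124841],
       [ 0.05419615, -0.73950498, -0.67096584]]), 't': array([ 560.63236337,  109.08705248, 1304.83518456])}
top {'mtx': array([[513.01384543,   0.        , 281.09771134],
       [  0.        , 513.01384543, 203.87883638],
       [  0.        ,   0.        ,   1.        ]]), 'R': array([[-2.45464307e-02, -9.99698413e-01,  7.45851091e-04],
       [-9.92308578e-01,  2.42744191e-02, -1.21385497e-01],
       [ 1.21330783e-01, -3.71969512e-03, -9.92605161e-01]]), 't': array([  33.3449521 ,  574.37220233, 1583.78464372])}
wrist {'mtx': array([[305.65291331,   0.        , 284.62169269],
       [  0.        , 305.65291331, 208.42271205],
       [  0.        ,   0.        ,   1.        ]]), 'R': array([[ 2.74064476e-01, -9.61711319e-01, -5.50768166e-05],
       [-9.14649828e-01, -2.60670784e-01,  3.08976431e-01],
       [-2.97160487e-01, -8.46290874e-02, -9.51069694e-01]]), 't': array([-600.24946196,  -39.13338002,  378.65949902])}
```

View pics/side0.png

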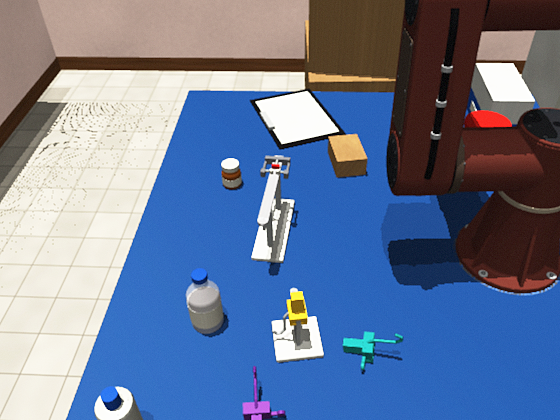

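View pics/top0.png

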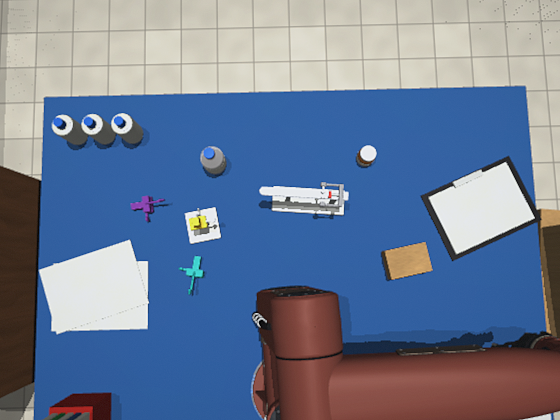

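View pics/wrist0.png

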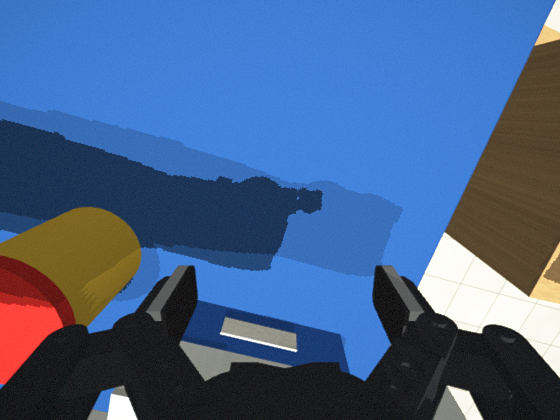

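Candidates: yellow hanger on the stand at top (200,222) / side (297,308); purple look-alike at top (148,207); turquoise one at top (195,272). The yellow one on the stand is the target. I'll check it in close crops.

Run:
```python
import cv2,numpy as np
t=cv2.imread("pics/top0.png");s=cv2.imread("pics/side0.png")
def z(im,x0,y0,x1,y1,f,n):cv2.imwrite(n,cv2.resize(im[y0:y1,x0:x1],None,fx=f,fy=f,interpolation=cv2.INTER_CUBIC))
z(t,170,195,230,250,10,"pics/c_t1.png")
z(t,250,170,360,225,7,"pics/c_t2.png")
z(s,260,280,335,365,7,"pics/c_s1.png")
z(s,240,145,310,270,4.8,"pics/c_s2.png")
```

```text
(no output)
```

View pics/c_t1.png

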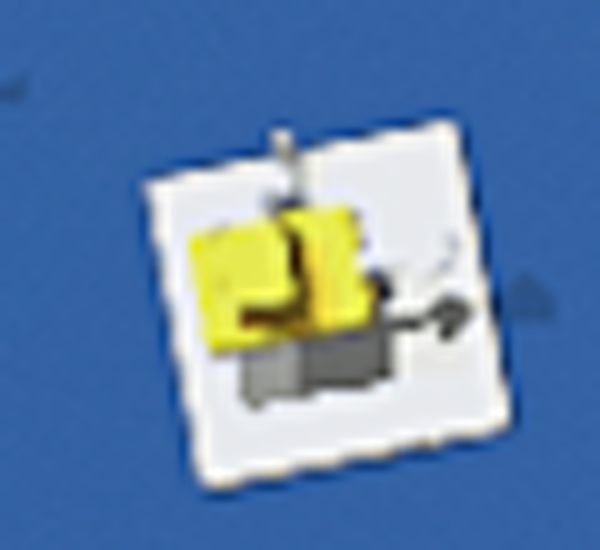

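View pics/c_t2.png

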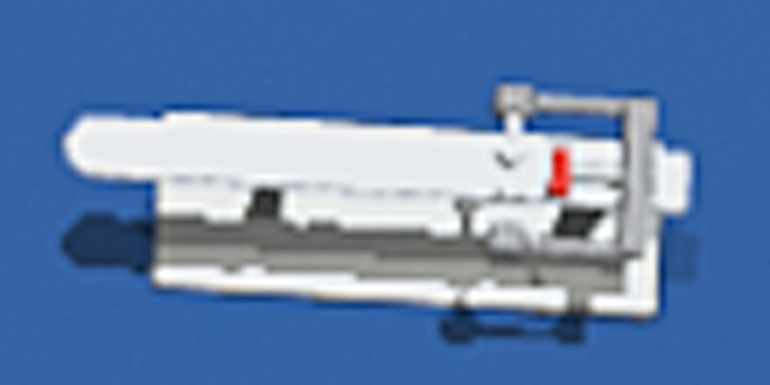

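View pics/c_s1.png

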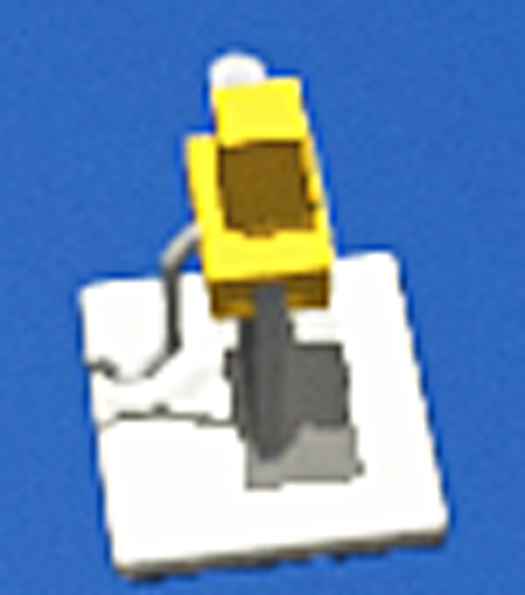

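View pics/c_s2.png

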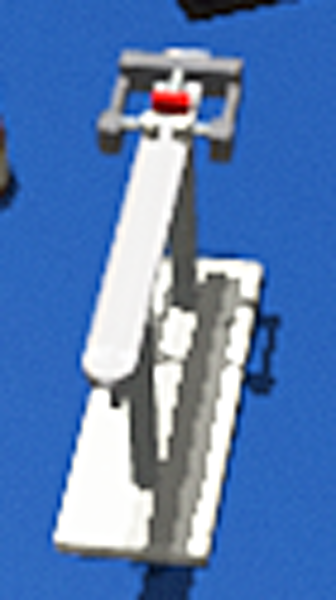

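The crops show the yellow hanger on the white stand, with the white tongue head pointing away from the side camera (world −y) and the hook on the +x side. The rail mouth is at about top (259,191) and the clip with red buffer at about (330,195). Next I'll measure these.

```bash
cat > h.py <<'E'
import numpy as np
from plant import calibration
def ray(name,px,c=None):
    c=c or calibration(name)
    d=c["R"].T@np.linalg.inv(c["mtx"])@np.array([px[0],px[1],1.]); o=-c["R"].T@c["t"]; return o,d
def atz(name,px,z,c=None):
    o,d=ray(name,px,c); return o+d*(z-o[2])/d[2]
def proj(name,X,c=None):
    c=c or calibration(name); p=c["mtx"]@(c["R"]@np.asarray(X,float)+c["t"]); return p[:2]/p[2]
E
python3 - <<'E'
from h import *
np.set_printoptions(precision=1,suppress=True)
f=10
P=[(145,183),(458,122),(512,432),(205,488)]
C=[atz("top",(170+a/f-.0,195+b/f),12) for a,b in P]
print("stand top corners",*C,"centre",np.mean(C,0)); 
e=(C[1]-C[0])+(C[2]-C[3]);print("dir x",np.degrees(np.arctan2(e[1],e[0])),[np.linalg.norm(C[i]-C[i-1]) for i in range(4)])
f=7
P=[(80,580-15)]
S=[atz("side",(260+a/f,280+b/f),12) for a,b in [(82,290),(395,252),(445,525),(118,565)]]
print("side",*S,np.mean(S,0))
print("tab top side",atz("side",(260+260/f,280+112/f),153),"top tab top? ",atz("top",(170+24,195+28),153))
# rail
for z in(164,):
  for p in[(63,145),(90,115),(90,177),(500,130),(470,195),(690,180)]:
    print(p,atz("top",(250+p[0]/7,170+p[1]/7),z))
  for p in[(103,378),(85,360),(128,370),(140,140),(185,140)]:
    print("s",p,atz("side",(240+p[0]/4.8,145+p[1]/4.8),z))
E
```

```text
stand top corners [555.1 328.3  12. ] [572.2 228.2  12. ] [472.8 211.9  12. ] [457.4 309.4  12. ] centre [514.4 269.4  12. ]
dir x -80.65198087878856 [np.float64(99.4768090980852), np.float64(101.53780943766773), np.float64(100.79945539035889), np.float64(98.6654970579585)]
side [568.6 236.9  12. ] [470.4 218.1  12. ] [455.  316.3  12. ] [551.2 334.   12. ] [511.3 276.3  12. ]
tab top side [511.5 276.  153. ] top tab top?  [510.7 274.5 153. ]
(63, 145) [599.4  83.1 164. ]
(90, 115) [611.8  71.6 164. ]
(90, 177) [585.7  72.2 164. ]
(500, 130) [601.3 -98.8 164. ]
(470, 195) [574.3 -85.4 164. ]
(690, 180) [ 578.4 -177.   164. ]
s (103, 378) [597.3  85.3 164. ]
s (85, 360) [606.8  73.5 164. ]
s (128, 370) [586.2  79.5 164. ]
s (140, 140) [593.1 -92.8 164. ]
s (185, 140) [569.9 -93.6 164. ]
```

```bash
cat >> h.py <<'E'
from scipy.spatial.transform import Rotation as Ro
def pose():
    from plant import sensors
    s=sensors.state(); R=Ro.from_rotvec(s["ee_rot"]).as_matrix()
    return s,np.array(s["ee_pos"]),R,np.arctan2(R[1,0],R[0,0])
def show():
    s,p,R,y=pose(); print("t",round(s["time_s"],3),"p",p.round(2),"yaw",round(np.degrees(y),2),"toolz",R[:,2].round(4),"F",s["ft_force"].round(2),"M",s["moment"].round(3),"w",round(s["gripper_width"],2))
E
python3 - <<'E'
from h import *
p=np.array([165.1,-576.5]);r0=600;a0=np.arctan2(p[1],p[0]);a1=np.arctan2(273,511);r1=np.hypot(273,511);psi=np.radians(16)
N=25
for k in range(1,N+1):
    w=-.184;u=k/N; a=a0+(a1-a0)*u; r=r0+(r1-r0)*u
    q=np.array([r*np.cos(a),r*np.sin(a)]); d=q-p
    A=d@[np.cos(psi),np.sin(psi)];B=d@[np.sin(psi),-np.cos(psi)]
    A=round(A,3);B=round(B,3)
    A=round(A)/1000;B=round(B)/1000
    p=p+1000*(A*np.array([np.cos(psi),np.sin(psi)])+B*np.array([np.sin(psi),-np.cos(psi)]))
    psi-=w
    print([A,B],end=" ")
    if k%10==0:print()
print(p,np.degrees(psi))
E
```

```text
[0.043, -0.002] [0.042, 0.002] [0.042, 0.008] [0.041, 0.012] [0.039, 0.016] [0.038, 0.021] [0.034, 0.024] [0.031, 0.029] [0.028, 0.032] [0.025, 0.034] 
[0.02, 0.037] [0.016, 0.039] [0.011, 0.041] [0.007, 0.041] [0.002, 0.042] [-0.003, 0.042] [-0.007, 0.041] [-0.012, 0.04] [-0.016, 0.038] [-0.021, 0.036] 
[-0.024, 0.034] [-0.028, 0.03] [-0.032, 0.028] [-0.034, 0.023] [-0.036, 0.02] [510.85848368 272.82221409] 279.5605857601788
```

Emit:
move_arm([
  [[0.043,-0.002,-0.015],[0,0,-0.184],100],
  [[0.042,0.002,-0.015],[0,0,-0.184],100],
  [[0.042,0.008,-0.015],[0,0,-0.184],100],
  [[0.041,0.012,-0.015],[0,0,-0.184],100],
  [[0.039,0.016,0],[0,0,-0.184],100],
  [[0.038,0.021,0],[0,0,-0.184],100],
  [[0.034,0.024,0],[0,0,-0.184],100],
  [[0.031,0.029,0],[0,0,-0.184],100],
  [[0.028,0.032,0],[0,0,-0.184],100],
  [[0.025,0.034,0],[0,0,-0.184],100],
])

```text
time_s: 1.4
ee_pos: [495.9, -322.8, 273.8]
ee_rot: [-1.529, -2.744, -0.0]
ft_force: [0.1, -0.0, 0.5]
gripper_width: 85.4
```

Emit:
move_arm([
  [[0.02,0.037,0],[0,0,-0.184],100],
  [[0.016,0.039,0],[0,0,-0.184],100],
  [[0.011,0.041,0],[0,0,-0.184],100],
  [[0.007,0.041,0],[0,0,-0.184],100],
  [[0.002,0.042,0],[0,0,-0.184],100],
  [[-0.003,0.042,0],[0,0,-0.184],100],
  [[-0.007,0.041,0],[0,0,-0.184],100],
  [[-0.012,0.04,0],[0,0,-0.184],100],
  [[-0.016,0.038,0],[0,0,-0.184],100],
  [[-0.021,0.036,0],[0,0,-0.184],100],
])

```text
time_s: 2.65
ee_pos: [578.5, 78.7, 273.8]
ee_rot: [1.257, -2.879, -0.0]
ft_force: [0.7, 0.5, 0.1]
gripper_width: 85.5
```

Emit:
move_arm([
  [[-0.024,0.034,0],[0,0,-0.184],100],
  [[-0.028,0.03,0],[0,0,-0.184],100],
  [[-0.032,0.028,0],[0,0,-0.184],100],
  [[-0.034,0.023,0],[0,0,-0.184],100],
  [[-0.036,0.02,0],[0,0,-0.184],100],
  [[0,0,0],[0,0,0],100],
])

```text
time_s: 3.4
ee_pos: [509.9, 274.4, 274.1]
ee_rot: [2.403, -2.023, -0.001]
ft_force: [0.0, -1.1, 0.3]
gripper_width: 85.6
```

Run:
```python
from h import *
show()
```

```text
t 3.4 p [509.91 274.4  274.11] yaw -80.19 toolz [-4.e-04  2.e-04 -1.e+00] F [ 0.01 -1.08  0.31] M [-0.048  0.017  0.063] w 85.6
```

Emit:
move_arm([
  [[0,0,0.025],[0,0,0],100],
  [[0,0,0.015],[0,0,0],100],
  [[0,0,0],[0,0,0],100],
])

```text
time_s: 3.78
ee_pos: [510.8, 271.5, 232.7]
ee_rot: [2.395, -2.03, -0.002]
ft_force: [0.1, -0.0, 0.5]
gripper_width: 85.4
```

Run:
```python
from h import *
from plant import snapshot
import cv2,pickle
show()
c=calibration("wrist"); im=snapshot("wrist"); pickle.dump(c,open("w1.pkl","wb")); cv2.imwrite("pics/w1.png",im[:,:,::-1])
print(proj("wrist",[511,275,153]),c["t"])
```

```text
t 3.775 p [510.82 271.51 232.73] yaw -80.55 toolz [-2.4e-03 -8.0e-04 -1.0e+00] F [ 0.1  -0.02  0.47] M [-0.016  0.031  0.015] w 85.38
[284.06214801 214.77251086] [ 547.41597013 -220.76806249  342.15865293]
```

View pics/w1.png

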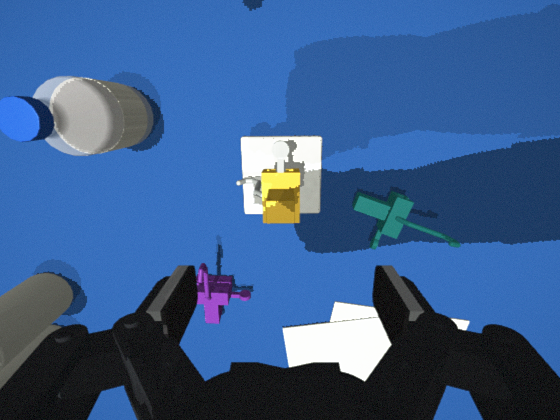

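The wrist view shows the yellow hanger at (281,196), with the tongue head at (281,150) leading and the hook at (243,183). The purple and turquoise look-alikes and the bottle are well clear.

Run:
```python
import cv2
im=cv2.imread("pics/w1.png")
cv2.imwrite("pics/w1c.png",cv2.resize(im[125:235,225:335],None,fx=5.4,fy=5.4,interpolation=cv2.INTER_CUBIC))
```

```text
(no output)
```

View pics/w1c.png

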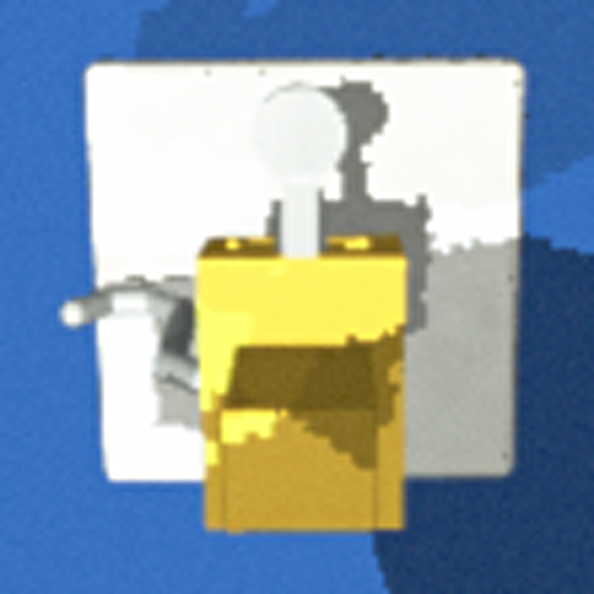

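Run:
```python
from h import *
import pickle
np.set_printoptions(precision=1,suppress=True)
c=pickle.load(open("w1.pkl","rb"))
g=lambda p,z:atz("wrist",(225+p[0]/5.4-.4,125+p[1]/5.4-.4),z,c)
hx=np.array([np.cos(np.radians(-80.5)),np.sin(np.radians(-80.5)),0]);hy=np.array([-hx[1],hx[0],0])
for n,p,z,off in [("tabfrontL",(220,408),153,(10,12)),("tabfrontR",(378,408),153,(10,-12)),("tabfrontbotL",(235,347),111,(10,12)),("tabfrontbotR",(388,347),111,(10,-12)),("rearL",(224,531),153,(-10,12)),("rearR",(378,530),153,(-10,-12)),
 ("head",(301,133),111,(46,0)),("runL",(198,260),111,(25,18)),("runR",(406,260),111,(25,-18))]:
    X=g(p,z); print(n,X,"->tab",X-off[0]*hx-off[1]*hy)
C=[g(p,12) for p in[(85,64),(525,64),(513,475),(106,480)]]
print(*C,np.mean(C,0)); a=g((301,133),111)-g((300,408),153);print("yaw",np.degrees(np.arctan2(a[1],a[0])))
for i,j in((0,1),(3,2),(3,0),(2,1)):
    d=C[j]-C[i];print(np.degrees(np.arctan2(d[1],d[0])),np.linalg.norm(d))
for e in ((198,260),(406,260)),: d=g(e[1],111)-g(e[0],111);print(np.degrees(np.arctan2(d[1],d[0]))+90, np.linalg.norm(d))
```

```text
tabfrontL [527.6 264.4 153. ] ->tab [514.1 272.3 153. ]
tabfrontR [504.1 260.6 153. ] ->tab [514.3 272.4 153. ]
tabfrontbotL [527.2 265.6 111. ] ->tab [513.7 273.4 111. ]
tabfrontbotR [500.8 261.2 111. ] ->tab [511.  273.1 111. ]
rearL [524.1 283.9 153. ] ->tab [514. 272. 153.]
rearR [500.8 279.9 153. ] ->tab [514.2 272.  153. ]
head [521.7 227.2 111. ] ->tab [514.1 272.5 111. ]
runL [535.7 251.4 111. ] ->tab [513.8 273.  111. ]
runR [500.4 245.6 111. ] ->tab [514.  273.2 111. ]
[571.  231.9  12. ] [473.5 215.8  12. ] [456.9 311.8  12. ] [554.2 329.   12. ] [513.9 272.1  12. ]
yaw -80.45461362556281
-170.64064487277412 98.76358565089116
-169.95028088340314 98.77523501014424
-80.20726474578551 98.58763050654859
-80.19933427291754 97.3975730438365
-80.66459796041781 35.777197357136835
```

Measurements agree: tab at (514.0, 272.4), yaw −80.5°, edge sizes and heights as specified. Moving down over it.

Emit:
move_arm([
  [[-0.0004,-0.0033,0.03],[0,0,0],100],
  [[0,0,0.03],[0,0,0],100],
  [[0,0,0.024],[0,0,0],100],
  [[0,0,0.01],[0,0,0],100],
  [[0,0,0.01],[0,0,0],100],
  [[0,0,0],[0,0,0],100],
])

```text
time_s: 4.58
ee_pos: [514.6, 273.2, 130.3]
ee_rot: [2.398, -2.029, 0.0]
ft_force: [1.0, 0.0, 0.1]
gripper_width: 85.3
```

Run:
```python
from h import *
from plant import snapshot
import cv2,pickle
show()
c=calibration("wrist"); im=snapshot("wrist"); cv2.imwrite("pics/w2.png",im[:,:,::-1])
```

```text
t 4.575 p [514.57 273.18 130.32] yaw -80.48 toolz [ 1.e-04 -1.e-04 -1.e+00] F [0.95 0.03 0.15] M [-0.038  0.009  0.036] w 85.31
```

View pics/w2.png

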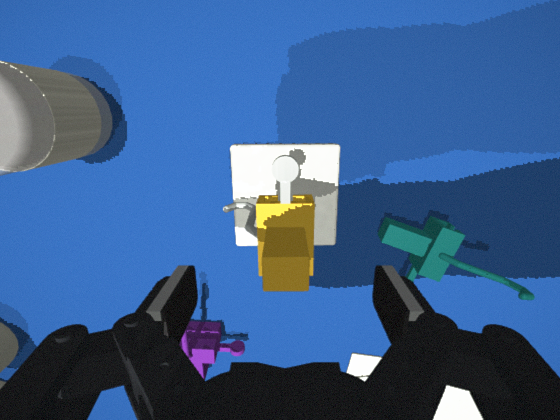

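The tab (around (285,260)) sits midway between the open fingers (195 and 375). Closing now.

Emit:
move_arm([
  [[0,0,0],[0,0,0],60],
  [[0,0,0],[0,0,0],30],
  [[0,0,0],[0,0,0],0],
  [[0,0,0],[0,0,0],0],
  [[0,0,0],[0,0,0],0],
  [[0,0,0],[0,0,0],0],
], squeeze=60)

```text
time_s: 5.38
ee_pos: [514.7, 273.3, 130.6]
ee_rot: [-2.398, 2.029, -0.001]
ft_force: [0.1, -0.0, 6.1]
gripper_width: 21.6
```

Run:
```python
from h import *
from plant import snapshot
import cv2,pickle
show()
im=snapshot("wrist"); cv2.imwrite("pics/w3.png",im[:,:,::-1])
```

```text
t 5.375 p [514.72 273.31 130.64] yaw -80.47 toolz [ 7.e-04  1.e-04 -1.e+00] F [ 0.12 -0.05  6.13] M [ 0.001  0.175 -0.004] w 21.55
```

View pics/w3.png

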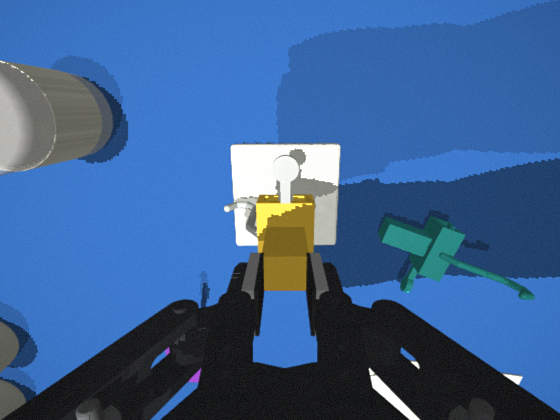

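Emit:
move_arm([
  [[0,0,-0.005],[0,0,0],0],
  [[0,0,-0.01],[0,0,0],0],
  [[0,0,-0.015],[0,0,0],0],
  [[0,0,-0.02],[0,0,0],0],
  [[0,0,-0.03],[0,0,0],0],
  [[0,0,-0.03],[0,0,0],0],
  [[0,0,0],[0,0,0],0],
])

```text
time_s: 6.3
ee_pos: [515.9, 273.6, 243.9]
ee_rot: [-2.395, 2.026, -0.005]
ft_force: [1.5, 0.2, -2.5]
gripper_width: 21.6
```

Run:
```python
from h import *
from plant import snapshot
import cv2,pickle
show()
c=calibration("wrist");im=snapshot("wrist"); cv2.imwrite("pics/w4.png",im[:,:,::-1]); pickle.dump((c,pose()[1:]),open("w4.pkl","wb"))
cv2.imwrite("pics/w4c.png",cv2.resize(im[140:300,205:365,::-1],None,fx=3.7,fy=3.7,interpolation=cv2.INTER_CUBIC))
im=snapshot("side"); cv2.imwrite("pics/s4.png",im[:,:,::-1]);cv2.imwrite("pics/s4c.png",cv2.resize(im[180:370,240:360,::-1],None,fx=3,fy=3,interpolation=cv2.INTER_CUBIC))
```

```text
t 6.3 p [515.89 273.64 243.94] yaw -80.46 toolz [ 0.0052  0.0013 -1.    ] F [ 1.52  0.23 -2.53] M [ 0.008 -0.061 -0.061] w 21.59
```

View pics/w4c.png

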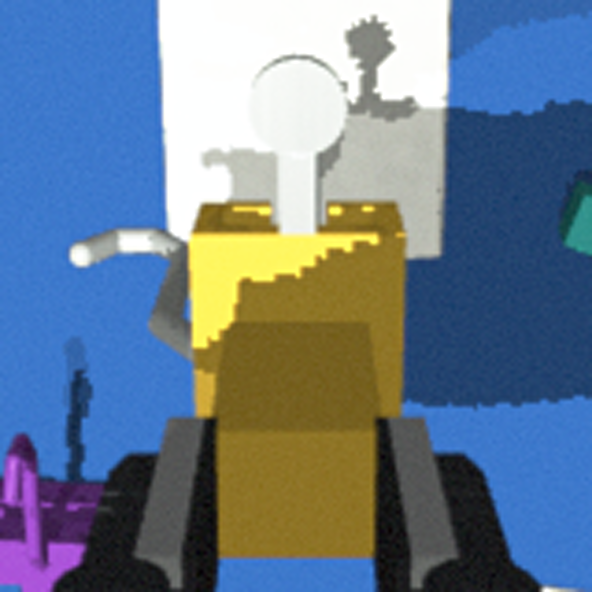

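View pics/s4c.png

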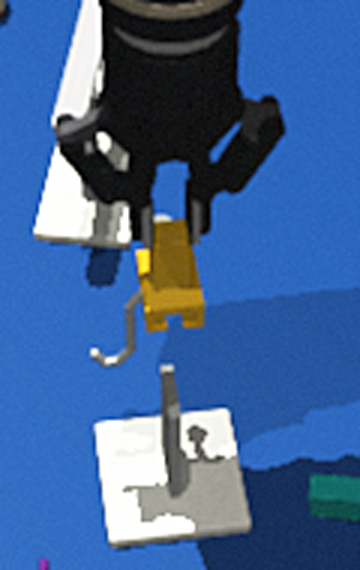

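Run:
```python
from h import *
np.set_printoptions(precision=1,suppress=True)
print(atz("top",(209,153),160),atz("side",(200,275),160),atz("side",(207,327),0))
show()
```

```text
[715.9 228.3 160. ] [710.1 236.  160. ] [712.  249.2   0. ]
t 6.4 p [514.7 273.3 240.2] yaw -80.47 toolz [ 0.  0. -1.] F [-0.3  0.2 -1.9] M [-0.  0.  0.] w 21.24
```

Emit:
move_arm([
  [[0.02,0,0],[0,0,0],0],
  [[0.04,0,0],[0,0,0],0],
  [[0.04,-0.007,0],[0,0,0],0],
  [[0.022,-0.02,0],[0,0,0],0],
  [[0.0103,-0.02,0],[0,0,0],0],
  [[0,-0.0201,0],[0,0,0.08],0],
  [[0,0,0],[0,0,0.1],0],
  [[0,0,0],[0,0,0.0476],0],
  [[0,0,0],[0,0,0],0],
  [[0,0,0],[0,0,0],0],
])

```text
time_s: 7.65
ee_pos: [602.3, 153.4, 239.6]
ee_rot: [2.153, -2.287, -0.001]
ft_force: [-0.7, 0.2, -2.3]
gripper_width: 21.4
```

Run:
```python
from h import *
from plant import snapshot
import cv2,pickle
show()
c=calibration("wrist");im=snapshot("wrist"); cv2.imwrite("pics/w5.png",im[:,:,::-1]); pickle.dump((c,pose()[1:]),open("w5.pkl","wb"))
```

```text
t 7.65 p [602.27 153.36 239.6 ] yaw -93.47 toolz [-9.e-04 -2.e-04 -1.e+00] F [-0.72  0.23 -2.35] M [-0.012  0.029  0.044] w 21.42
```

View pics/w5.png

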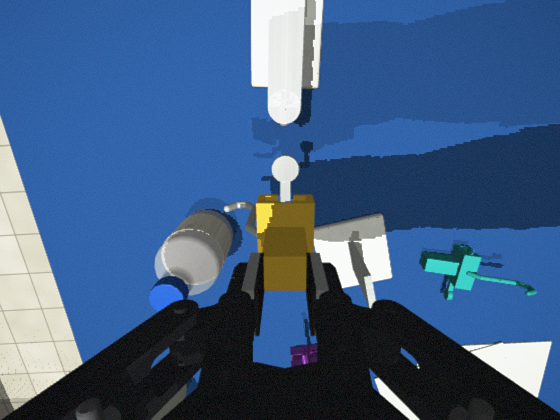

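The hanger is held, with its tongue head at (286,167). The rail nose tip is ahead at about (284,124), with the rail running straight up in the image. I'll zoom in to measure both.

Run:
```python
import cv2
im=cv2.imread("pics/w5.png")
cv2.imwrite("pics/w5a.png",cv2.resize(im[0:130,230:340],None,fx=4.6,fy=4.6,interpolation=cv2.INTER_CUBIC))
cv2.imwrite("pics/w5b.png",cv2.resize(im[150:300,210:360],None,fx=4,fy=4,interpolation=cv2.INTER_CUBIC))
```

```text
(no output)
```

View pics/w5a.png

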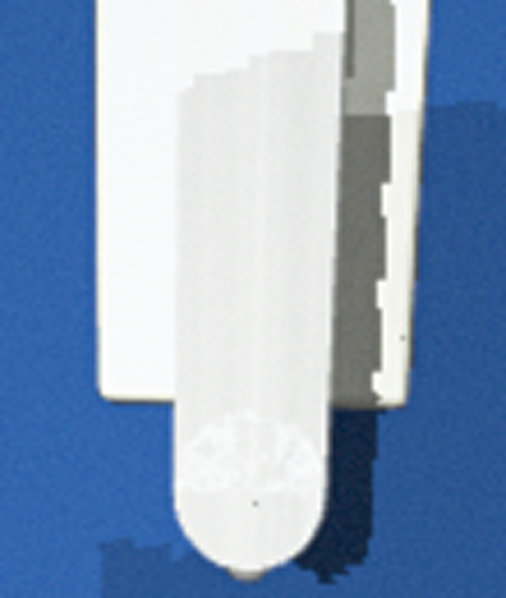

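View pics/w5b.png

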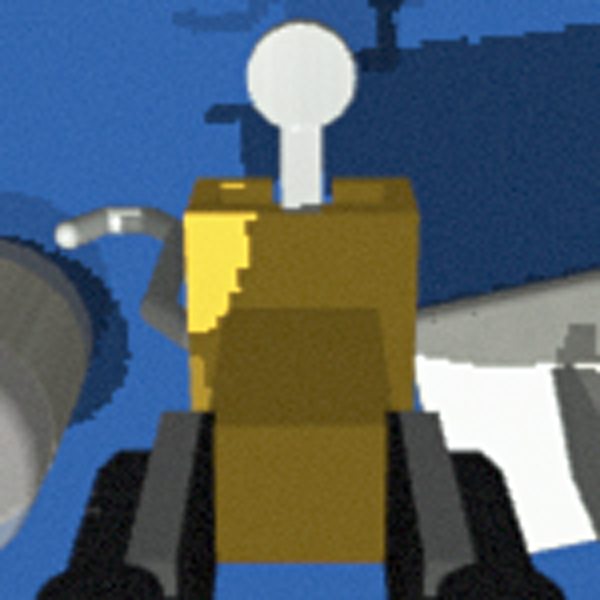

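```bash
cat > fit.py <<'E'
from h import *
from scipy.optimize import least_squares
import pickle
np.set_printoptions(precision=2,suppress=True)
c,(p,R,y)=pickle.load(open("w5.pkl","rb"))
g=lambda a:np.array([230+a[0]/4.6-.4,a[1]/4.6-.4])
L=[atz("wrist",g(q),164,c) for q in[(181,100),(174,450)]];Rr=[atz("wrist",g(q),164,c) for q in[(341,100),(328,450)]]
tip=atz("wrist",g((248,573)),164,c)
print("L",*L,"R",*Rr,"tip",tip)
for a in(L,Rr):d=a[0]-a[1];print("dir",np.degrees(np.arctan2(d[1],d[0])))
print("width",np.linalg.norm(L[0]-Rr[0]),np.linalg.norm(L[1]-Rr[1]))
m=[(L[i]+Rr[i])/2 for i in(0,1)];d=m[0]-m[1];d/=np.linalg.norm(d);print("mid dir",np.degrees(np.arctan2(d[1],d[0])),"tip lateral off",np.cross(d,tip-m[1])[2])
h=lambda a:np.array([210+a[0]/4-.4,150+a[1]/4-.4])
F=[((301,76),(46,0,-21)),((184,212),(25,18,-21)),((418,212),(25,-18,-21)),((216,424),(10,12,21)),((387,426),(10,-12,21)),((216,562),(-10,12,21)),((386,562),(-10,-12,21)),((222,310),(10,12,-21)),((379,310),(10,-12,-21)),((247,76),(46,8,-21)),((356,76),(46,-8,-21)),((301,21),(54,0,-21))]
# hanger: world rot = Rz(yaw)Ry(pit)Rx(roll)
def X(v,q):return p+v[:3]+Ro.from_euler("ZYX",v[3:]).apply(q)
f=lambda v:np.concatenate([proj("wrist",X(v,q),c)-h(a) for a,q in F])
s=least_squares(f,[0,0,0,y,0,0],loss="soft_l1");v=s.x
print("tab world",p+v[:3],"tab in tool xyz",R.T@v[:3],"euler deg",np.degrees(v[3:]),"res px",np.abs(s.fun).max(),s.fun.reshape(-1,2))
s2=least_squares(lambda w:f([*w,0,0]),v[:4]);print("4dof",p+s2.x[:3],R.T@s2.x[:3],np.degrees(s2.x[3]),abs(s2.fun).max())
E
python3 fit.py
```

```text
L [604.48  16.79 164.  ] [609.29  64.73 164.  ] R [581.12  18.23 164.  ] [585.2   66.22 164.  ] tip [598.88  84.01 164.  ]
dir -95.73725377767391
dir -94.8589283681271
width 23.39983340368895 24.13836843186998
mid dir -95.29816107803968 tip lateral off -0.08167157465653196
tab world [602.37 153.42 238.66] tab in tool xyz [ 0.1  -0.05  1.15] euler deg [-93.66  -0.17  -0.04] res px 2.666168823787814 [[ 0.06  0.32]
 [ 0.04 -0.  ]
 [-0.1   0.11]
 [-2.67  0.04]
 [ 2.45 -0.38]
 [-1.83  0.18]
 [ 1.68  0.25]
 [ 0.68 -1.77]
 [-0.6  -1.7 ]
 [ 0.13  0.29]
 [-0.26  0.35]
 [ 0.1   0.58]]
4dof [602.37 153.64 238.26] [-0.13 -0.03  1.55] -93.65896397492054 2.52130330186975
```

Rail axis: all views together give the mouth at about (598.9, 84.0) and a direction of −94.6°. The hanger height in the grip is uncertain by about 2.5 mm (stand geometry and image disagree), so I'll calibrate it by touch. I'll rest the tongue head lightly on the rail's top, where the bore is 1.5 mm below the axis, then raise it.

Emit:
move_arm([
  [[0,-0.0015,0.012],[0,0,0.018],0],
  [[0,0,0.018],[0,0,0],0],
  [[0,0,0.0105],[0,0,0],0],
  [[0.0,0,0],[0,0,0],0],
  [[0.01,0,0],[0,0,0],0],
  [[0.0115,0,0],[0,0,0],0],
  [[0.01,0,0],[0,0,0],0],
  [[0,0,0],[0,0,0],0],
  [[0,0,0],[0,0,0],0],
])

```text
time_s: 8.82
ee_pos: [601.6, 122.4, 199.8]
ee_rot: [-2.131, 2.308, -0.0]
ft_force: [-0.4, 0.2, -1.9]
gripper_width: 21.7
```

Run:
```python
from h import *
from plant import snapshot
import cv2,pickle
show()
c=calibration("wrist");im=snapshot("wrist"); cv2.imwrite("pics/w6.png",im[:,:,::-1]); pickle.dump((c,pose()[1:]),open("w6.pkl","wb"))
s=snapshot("side"); cv2.imwrite("pics/s6c.png",cv2.resize(s[120:290,200:340,::-1],None,fx=3.5,fy=3.5,interpolation=cv2.INTER_CUBIC))
```

```text
t 8.825 p [601.6  122.36 199.77] yaw -94.55 toolz [ 2.e-04  0.e+00 -1.e+00] F [-0.43  0.23 -1.85] M [ 0.018  0.005 -0.007] w 21.72
```

View pics/w6.png

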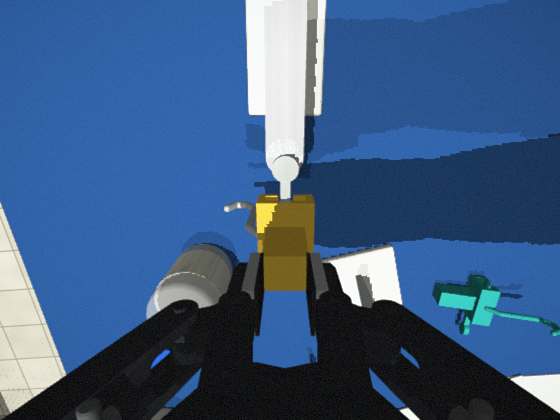

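View pics/s6c.png

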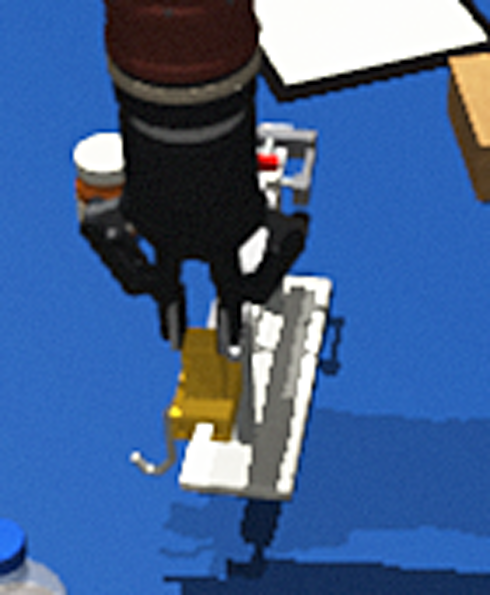

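The tongue head (286,168) is over the rail nose and laterally centred (rail at columns 266–307). I'll zoom to check the lateral offset and yaw.

Run:
```python
import cv2
im=cv2.imread("pics/w6.png")
cv2.imwrite("pics/w6a.png",cv2.resize(im[0:210,230:340],(550,595*210//119//1 if 0 else 590),interpolation=cv2.INTER_CUBIC))
cv2.imwrite("pics/w6b.png",cv2.resize(im[100:210,230:340],None,fx=5,fy=5,interpolation=cv2.INTER_CUBIC))
```

```text
(no output)
```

View pics/w6a.png

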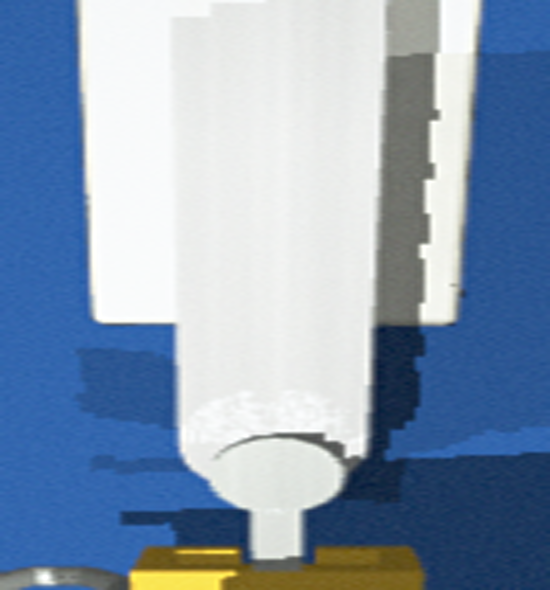

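View pics/w6b.png

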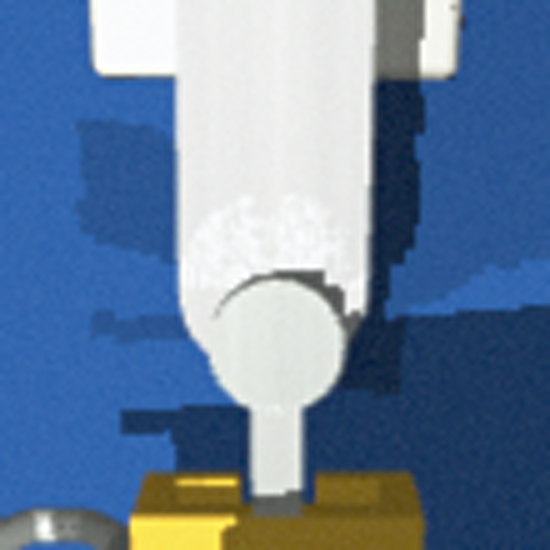

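Run:
```python
from h import *
import pickle
np.set_printoptions(precision=2,suppress=True)
c,(p,R,y)=pickle.load(open("w6.pkl","rb"))
ga=lambda x,r,z:atz("wrist",(230+x/5-.4,r*210/590-.3),z,c)
gb=lambda x,r,z:atz("wrist",(230+x/5-.4,100+r/5-.4),z,c)
T=lambda X:R.T@(X-p)
for r,l,rr in[(20,172.5,388),(150,174,383),(300,177,375),(440,180,367.5)]:
    L,Q=ga(l,r,164),ga(rr,r,164); print("L",T(L)[:2],"R",T(Q)[:2],"mid",T((L+Q)/2)[:2],np.linalg.norm(L-Q))
for z in(171,174):print("head",T(gb(278.5,342,z)),"runner",T((gb(130,514,z)+gb(424,514,z))/2))
```

```text
L [133.71 -11.31] R [133.68  12.44] mid [133.7    0.57] 23.755817939515605
L [110.69 -11.65] R [110.65  12.36] mid [110.67   0.35] 24.005489121654
L [ 81.6  -11.92] R [81.57 11.98] mid [81.58  0.03] 23.898461290022823
L [ 51.65 -12.18] R [51.62 11.58] mid [51.63 -0.3 ] 23.75869405788724
head [45.45  0.28 28.71] runner [23.25  0.07 28.71]
head [45.99  0.27 25.71] runner [24.15  0.07 25.71]
```

Emit:
move_arm([
  [[0,-0.0006,0.0015],[0,0,0.003],0],
  [[0,0,0.001],[0,0,0],0],
  [[0,0,0.0005],[0,0,0],0],
  [[0,0,0],[0,0,0],0],
])

```text
time_s: 9.43
ee_pos: [602.1, 122.4, 196.6]
ee_rot: [2.128, -2.311, -0.0]
ft_force: [-0.2, -0.2, -1.4]
gripper_width: 21.4
```

Emit:
move_arm([
  [[0,0,0.0007],[0,0,0],0],
  [[0,0,0.0007],[0,0,0],0],
  [[0,0,0.0006],[0,0,0],0],
  [[0,0,0],[0,0,0],0],
])

```text
time_s: 9.93
ee_pos: [602.1, 122.4, 194.6]
ee_rot: [2.128, -2.311, 0.0]
ft_force: [-0.2, 0.5, -2.3]
gripper_width: 21.5
```

Emit:
move_arm([
  [[0,0,0.0006],[0,0,0],0],
  [[0,0,0.0004],[0,0,0],0],
  [[0,0,0],[0,0,0],0],
])

```text
time_s: 10.3
ee_pos: [602.1, 122.3, 193.6]
ee_rot: [2.128, -2.311, 0.0]
ft_force: [0.3, 0.2, -0.6]
gripper_width: 21.4
```

Emit:
move_arm([
  [[0,0,0.0005],[0,0,0],0],
  [[0,0,0],[0,0,0],0],
])

```text
time_s: 10.55
ee_pos: [602.2, 122.3, 193.1]
ee_rot: [2.128, -2.311, 0.0]
ft_force: [0.2, 0.7, -0.4]
gripper_width: 21.6
```

Emit:
move_arm([
  [[0,0,0.0005],[0,0,0],0],
  [[0,0,0],[0,0,0],0],
])

```text
time_s: 10.8
ee_pos: [602.1, 122.4, 192.6]
ee_rot: [2.128, -2.311, -0.0]
ft_force: [0.0, 0.1, -2.2]
gripper_width: 21.6
```

Emit:
move_arm([
  [[0,0,0.0005],[0,0,0],0],
  [[0,0,0.0002],[0,0,0],0],
  [[0,0,0],[0,0,0],0],
])

```text
time_s: 11.18
ee_pos: [602.2, 122.3, 192.0]
ee_rot: [2.128, -2.311, 0.0]
ft_force: [0.4, -1.1, -2.1]
gripper_width: 21.5
```

Emit:
move_arm([
  [[0,0,0.0005],[0,0,0],0],
  [[0,0,0.0002],[0,0,0],0],
  [[0,0,0],[0,0,0],0],
])

```text
time_s: 11.55
ee_pos: [602.1, 122.3, 191.2]
ee_rot: [2.128, -2.311, 0.0]
ft_force: [0.4, 0.3, -1.8]
gripper_width: 21.7
```

Emit:
move_arm([
  [[0,0,0.0005],[0,0,0],0],
  [[0,0,0.0002],[0,0,0],0],
  [[0,0,0],[0,0,0],0],
])

```text
time_s: 11.92
ee_pos: [602.1, 122.3, 190.5]
ee_rot: [2.128, -2.311, 0.0]
ft_force: [0.6, -0.9, -1.9]
gripper_width: 21.5
```

Emit:
move_arm([
  [[0,0,0.0005],[0,0,0],0],
  [[0,0,0],[0,0,0],0],
])

```text
time_s: 12.18
ee_pos: [602.1, 122.3, 190.0]
ee_rot: [2.128, -2.311, 0.0]
ft_force: [0.2, 0.3, -1.5]
gripper_width: 21.9
```

Emit:
move_arm([
  [[0,0,0.0005],[0,0,0],0],
  [[0,0,0],[0,0,0],0],
])

```text
time_s: 12.42
ee_pos: [602.2, 122.4, 189.6]
ee_rot: [-2.128, 2.311, -0.0]
ft_force: [-0.9, -0.3, -1.2]
gripper_width: 21.5
```

Emit:
move_arm([
  [[0,0,0.0005],[0,0,0],0],
  [[0,0,0],[0,0,0],0],
])

```text
time_s: 12.68
ee_pos: [602.2, 122.5, 189.3]
ee_rot: [-2.128, 2.31, -0.0]
ft_force: [-0.6, 2.5, 1.5]
gripper_width: 21.4
```

Emit:
move_arm([
  [[0,0,0.0005],[0,0,0],0],
  [[0,0,0],[0,0,0],0],
])

```text
time_s: 12.92
ee_pos: [602.3, 122.7, 189.0]
ee_rot: [-2.128, 2.31, -0.0]
ft_force: [-0.9, 4.1, 4.2]
gripper_width: 21.9
```

Contact came at TCP z ≈ 189.6, exactly what the stand geometry predicted. The aligned height is therefore TCP z ≈ 191.1. Raising to that height and advancing gently.

Emit:
move_arm([
  [[0,0,-0.0015],[0,0,0],0],
  [[0,0,-0.0012],[0,0,0],0],
  [[0,0,0],[0,0,0],0],
  [[0,0,0],[0,0,0],0],
])

```text
time_s: 13.42
ee_pos: [602.0, 122.2, 191.0]
ee_rot: [2.128, -2.311, -0.0]
ft_force: [-0.3, -0.3, -1.8]
gripper_width: 21.5
```

Run:
```python
from h import *
from plant import snapshot
import cv2,pickle
show()
c=calibration("wrist");im=snapshot("wrist"); pickle.dump((c,pose()[1:]),open("w7.pkl","wb"))
cv2.imwrite("pics/w7b.png",cv2.resize(im[100:210,230:340,::-1],None,fx=5,fy=5,interpolation=cv2.INTER_CUBIC))
```

```text
t 13.425 p [602.05 122.23 190.98] yaw -94.71 toolz [-5.e-04 -2.e-04 -1.e+00] F [-0.34 -0.27 -1.84] M [ 0.001 -0.021  0.013] w 21.48
```

View pics/w7b.png

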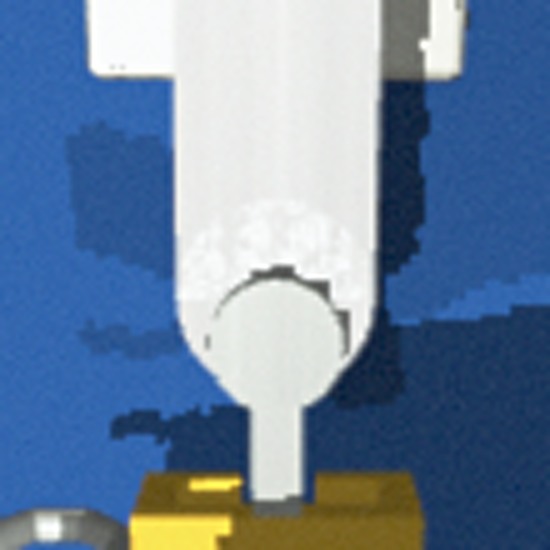

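Emit:
move_arm([
  [[0.005,0,0],[0,0,0.006],0],
  [[0.005,0,0],[0,0,0],0],
  [[0.004,0,0],[0,0,0],0],
  [[0.003,0,0],[0,0,0],0],
  [[0,0,0],[0,0,0],0],
])

```text
time_s: 14.1
ee_pos: [600.7, 105.1, 191.3]
ee_rot: [2.121, -2.318, 0.0]
ft_force: [0.1, 0.1, -2.2]
gripper_width: 21.5
```

Emit:
move_arm([
  [[0.003,0,0],[0,0,0],0],
  [[0.003,0,0],[0,0,0],0],
  [[0.003,0,0],[0,0,0],0],
  [[0,0,0],[0,0,0],0],
])

```text
time_s: 14.6
ee_pos: [599.9, 96.2, 191.3]
ee_rot: [2.121, -2.318, 0.0]
ft_force: [0.7, -0.1, -2.9]
gripper_width: 21.6
```

Emit:
move_arm([
  [[0.004,0,0],[0,0,0],0],
  [[0.005,0,0],[0,0,0],0],
  [[0.005,0,0],[0,0,0],0],
  [[0.004,0,0],[0,0,0],0],
  [[0,0,0],[0,0,0],0],
])

```text
time_s: 15.22
ee_pos: [598.3, 78.1, 191.3]
ee_rot: [2.121, -2.318, 0.0]
ft_force: [0.7, -0.6, -2.0]
gripper_width: 21.6
```

Run:
```python
from h import *
from plant import snapshot
import cv2,pickle
show()
c=calibration("wrist");im=snapshot("wrist"); pickle.dump((c,pose()[1:]),open("w8.pkl","wb"))
cv2.imwrite("pics/w8.png",im[:,:,::-1])
cv2.imwrite("pics/w8b.png",cv2.resize(im[0:230,220:350,::-1],None,fx=2.6,fy=2.6,interpolation=cv2.INTER_CUBIC))
s=snapshot("side"); cv2.imwrite("pics/s8c.png",cv2.resize(s[120:290,200:340,::-1],None,fx=3.5,fy=3.5,interpolation=cv2.INTER_CUBIC))
```

```text
t 15.225 p [598.32  78.14 191.28] yaw -95.08 toolz [ 0.e+00 -1.e-04 -1.e+00] F [ 0.74 -0.61 -1.98] M [-0.014 -0.029 -0.011] w 21.56
```

View pics/w8b.png

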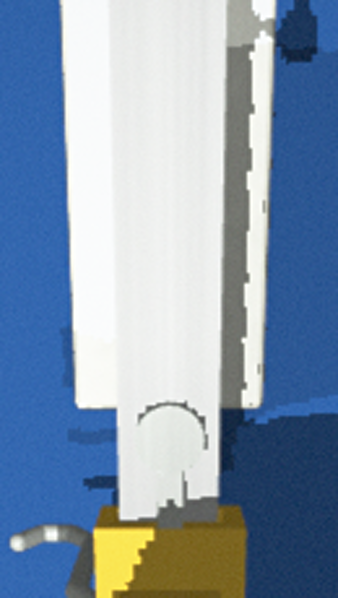

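View pics/s8c.png

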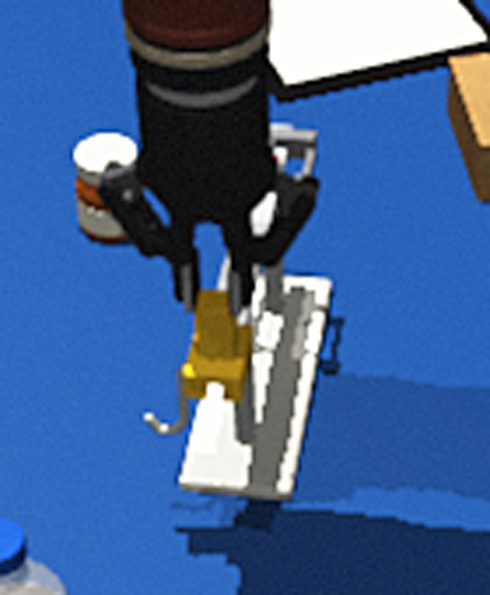

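Runner is threaded on the rail with low forces. Sliding along.

Emit:
move_arm([
  [[0.006,0,0],[0,0,0],0],
  [[0.01,0,0],[0,0,0],0],
  [[0.01,0,0],[0,0,0],0],
  [[0.01,0,0],[0,0,0],0],
  [[0.01,0,0],[0,0,0],0],
  [[0.006,0,0],[0,0,0],0],
  [[0,0,0],[0,0,0],0],
])

```text
time_s: 16.2
ee_pos: [593.7, 26.2, 191.3]
ee_rot: [2.121, -2.318, 0.0]
ft_force: [-0.2, 1.7, -1.7]
gripper_width: 21.8
```

Emit:
move_arm([
  [[0.006,0,0],[0,0,0],0],
  [[0.01,0,0],[0,0,0],0],
  [[0.01,0,0],[0,0,0],0],
  [[0.008,0,0],[0,0,0],0],
  [[0.006,0,0],[0,0,0],0],
  [[0,0,0],[0,0,0],0],
])

```text
time_s: 16.95
ee_pos: [590.2, -13.6, 191.3]
ee_rot: [2.121, -2.318, 0.0]
ft_force: [-0.6, 0.1, -2.7]
gripper_width: 21.6
```

Run:
```python
from h import *
from plant import snapshot
import cv2,pickle
show()
c=calibration("wrist");im=snapshot("wrist"); pickle.dump((c,pose()[1:]),open("w9.pkl","wb"))
cv2.imwrite("pics/w9b.png",cv2.resize(im[0:230,200:370,::-1],None,fx=2.6,fy=2.6,interpolation=cv2.INTER_CUBIC))
```

```text
t 16.95 p [590.19 -13.6  191.27] yaw -95.09 toolz [ 0.e+00 -1.e-04 -1.e+00] F [-0.61  0.13 -2.75] M [-0.001  0.005 -0.012] w 21.56
```

View pics/w9b.png

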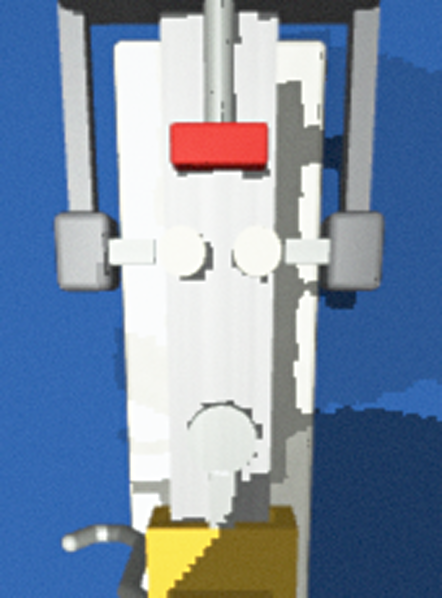

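The wrist view now shows the rollers at crop row 250 and the buffer face at about row 167, with the tongue head at row 438, centred between them. Next is the remaining distance.

Run:
```python
from h import *
import pickle
np.set_printoptions(precision=1,suppress=True)
c,(p,R,y)=pickle.load(open("w9.pkl","rb"))
g=lambda x,r,z:R.T@(atz("wrist",(200+x/2.6-.3,r/2.6-.3),z,c)-p)
print("head",g(222,440,171.5),"rollers",g(182,250,173),g(257,250,173),"buffer face",g(219,170,168),"buf top edge",g(219,150,174))
```

```text
head [46.7  0.1 19.8] rollers [87.  -8.2 18.3] [87.   7.5 18.3] buffer face [102.9  -0.4  23.3] buf top edge [105.8  -0.4  17.3]
```

Emit:
move_arm([
  [[0.005,0,0],[0,0,0],0],
  [[0.007,0,0],[0,0,0],0],
  [[0.007,0,0],[0,0,0],0],
  [[0.005,0,0],[0,0,0],0],
  [[0.002,0,0],[0,0,0],0],
  [[0,0,0],[0,0,0],0],
], squeeze=80)

```text
time_s: 17.75
ee_pos: [587.9, -39.1, 191.3]
ee_rot: [2.121, -2.317, 0.0]
ft_force: [-0.9, 0.3, -2.0]
gripper_width: 20.4
```

Emit:
move_arm([
  [[0.0015,0,0],[0,0,0],0],
  [[0.001,0,0],[0,0,0],0],
  [[0.001,0,0],[0,0,0],0],
  [[0,0,0],[0,0,0],0],
])

```text
time_s: 18.25
ee_pos: [587.6, -42.5, 191.3]
ee_rot: [2.121, -2.317, 0.0]
ft_force: [-0.8, 0.8, -1.8]
gripper_width: 20.5
```

Emit:
move_arm([
  [[0.001,0,0],[0,0,0],0],
  [[0.001,0,0],[0,0,0],0],
  [[0,0,0],[0,0,0],0],
])

```text
time_s: 18.62
ee_pos: [587.7, -44.3, 191.5]
ee_rot: [-2.121, 2.316, -0.0]
ft_force: [1.2, 2.0, -0.6]
gripper_width: 20.4
```

Emit:
move_arm([
  [[0.001,0,0],[0,0,0],0],
  [[0.001,0,0],[0,0,0],0],
  [[0,0,0],[0,0,0],0],
])

```text
time_s: 19.0
ee_pos: [587.6, -45.2, 192.0]
ee_rot: [-2.121, 2.314, 0.001]
ft_force: [0.5, 8.3, 2.8]
gripper_width: 20.5
```

Emit:
move_arm([
  [[0.001,0,0],[0,0,0],0],
  [[0.001,0,0],[0,0,0],0],
  [[0,0,0],[0,0,0],0],
])

```text
time_s: 19.38
ee_pos: [587.4, -47.2, 192.0]
ee_rot: [-2.121, 2.314, 0.001]
ft_force: [-0.4, 7.7, 3.1]
gripper_width: 20.6
```

Emit:
move_arm([
  [[0.001,0,0],[0,0,0],0],
  [[0.001,0,0],[0,0,0],0],
  [[0,0,0],[0,0,0],0],
])

```text
time_s: 19.75
ee_pos: [587.1, -49.7, 191.8]
ee_rot: [-2.121, 2.315, 0.001]
ft_force: [1.3, 6.2, 1.5]
gripper_width: 20.5
```

Emit:
move_arm([
  [[0.001,0,0],[0,0,0],0],
  [[0.001,0,0],[0,0,0],0],
  [[0,0,0],[0,0,0],0],
])

```text
time_s: 20.12
ee_pos: [586.8, -52.6, 191.4]
ee_rot: [2.121, -2.317, 0.0]
ft_force: [1.0, 2.4, -0.1]
gripper_width: 20.5
```

Emit:
move_arm([
  [[0.001,0,0],[0,0,0],0],
  [[0.001,0,0],[0,0,0],0],
  [[0,0,0],[0,0,0],0],
])

```text
time_s: 20.5
ee_pos: [586.4, -55.1, 191.1]
ee_rot: [2.12, -2.317, 0.0]
ft_force: [0.6, -2.0, -1.9]
gripper_width: 20.3
```

Emit:
move_arm([
  [[0.001,0,0],[0,0,0],0],
  [[0.001,0,0],[0,0,0],0],
  [[0,0,0],[0,0,0],0],
])

```text
time_s: 20.88
ee_pos: [586.3, -56.9, 191.1]
ee_rot: [2.12, -2.317, 0.0]
ft_force: [-0.2, -3.1, -3.0]
gripper_width: 21.1
```

Emit:
move_arm([
  [[0.001,0,0],[0,0,0],0],
  [[0.001,0,0],[0,0,0],0],
  [[0,0,0],[0,0,0],0],
])

```text
time_s: 21.25
ee_pos: [586.1, -58.9, 191.1]
ee_rot: [2.12, -2.317, 0.0]
ft_force: [0.9, -4.6, -5.2]
gripper_width: 20.6
```

Past the rollers' middle: the force has reversed and they now pull the head forward. Feeling for the buffer next.

Emit:
move_arm([
  [[0.001,0,0],[0,0,0],0],
  [[0.001,0,0],[0,0,0],0],
  [[0,0,0],[0,0,0],0],
])

```text
time_s: 21.62
ee_pos: [585.9, -60.9, 191.1]
ee_rot: [2.12, -2.317, 0.0]
ft_force: [0.4, -5.7, -6.8]
gripper_width: 20.5
```

Emit:
move_arm([
  [[0.001,0,0],[0,0,0],0],
  [[0.001,0,0],[0,0,0],0],
  [[0,0,0],[0,0,0],0],
])

```text
time_s: 22.0
ee_pos: [585.7, -62.8, 191.1]
ee_rot: [2.121, -2.317, 0.0]
ft_force: [0.2, -6.1, -6.2]
gripper_width: 20.7
```

Emit:
move_arm([
  [[0.001,0,0],[0,0,0],0],
  [[0.001,0,0],[0,0,0],0],
  [[0,0,0],[0,0,0],0],
])

```text
time_s: 22.38
ee_pos: [585.9, -64.0, 191.6]
ee_rot: [-2.121, 2.316, 0.0]
ft_force: [1.4, 0.9, -2.8]
gripper_width: 20.8
```

Emit:
move_arm([
  [[0.001,0,0],[0,0,0],0],
  [[0.001,0,0],[0,0,0],0],
  [[0,0,0],[0,0,0],0],
])

```text
time_s: 22.75
ee_pos: [585.8, -65.7, 191.8]
ee_rot: [-2.121, 2.315, 0.0]
ft_force: [1.8, 5.8, 1.7]
gripper_width: 20.9
```

Emit:
move_arm([
  [[0.001,0,0],[0,0,0],0],
  [[0.0005,0,0],[0,0,0],0],
  [[0,0,0],[0,0,0],0],
])

```text
time_s: 23.12
ee_pos: [585.7, -66.8, 192.0]
ee_rot: [-2.121, 2.315, 0.001]
ft_force: [1.3, 6.5, 1.0]
gripper_width: 20.5
```

Run:
```python
from h import *
from plant import snapshot
import cv2,pickle
show()
im=snapshot("wrist")
cv2.imwrite("pics/w10b.png",cv2.resize(im[80:240,200:370,::-1],None,fx=3.5,fy=3.5,interpolation=cv2.INTER_CUBIC))
```

```text
t 23.125 p [585.72 -66.79 191.96] yaw -95.0 toolz [ 0.0013  0.0019 -1.    ] F [1.27 6.53 0.98] M [ 1.563 -0.351 -0.014] w 20.47
```

View pics/w10b.png

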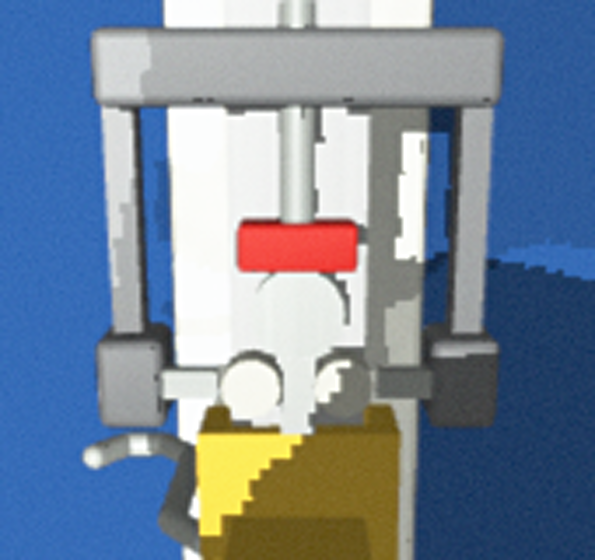

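Emit:
move_arm([
  [[0.001,0,0],[0,0,0],0],
  [[0.0005,0,0],[0,0,0],0],
  [[0,0,0],[0,0,0],0],
])

```text
time_s: 23.55
ee_pos: [585.6, -67.9, 192.1]
ee_rot: [-2.121, 2.314, 0.001]
ft_force: [0.4, 8.3, 3.4]
gripper_width: 20.5
```

Emit:
move_arm([
  [[0.0005,0,0],[0,0,0],0],
  [[0.0005,0,0],[0,0,0],0],
  [[0,0,0],[0,0,0],0],
])

```text
time_s: 23.92
ee_pos: [585.6, -68.6, 192.1]
ee_rot: [-2.121, 2.313, 0.002]
ft_force: [2.1, 9.3, 3.5]
gripper_width: 20.8
```

Emit:
move_arm([
  [[0.0005,0,0],[0,0,0],0],
  [[0.0005,0,0],[0,0,0],0],
  [[0,0,0],[0,0,0],0],
])

```text
time_s: 24.3
ee_pos: [585.5, -69.2, 192.1]
ee_rot: [-2.121, 2.313, 0.002]
ft_force: [2.8, 11.3, 4.2]
gripper_width: 20.4
```

Run:
```python
from h import *
from plant import snapshot
import cv2,pickle
show()
c=calibration("wrist");p,R=pose()[1:3];im=snapshot("wrist");pickle.dump((c,pose()[1:]),open("w11.pkl","wb"))
cv2.imwrite("pics/w11b.png",cv2.resize(im[80:240,200:370,::-1],None,fx=3.5,fy=3.5,interpolation=cv2.INTER_CUBIC))
```

```text
t 24.3 p [585.51 -69.24 192.14] yaw -94.96 toolz [ 0.0018  0.0036 -1.    ] F [ 2.81 11.32  4.24] M [ 2.617 -0.355  0.007] w 20.38
```

View pics/w11b.png

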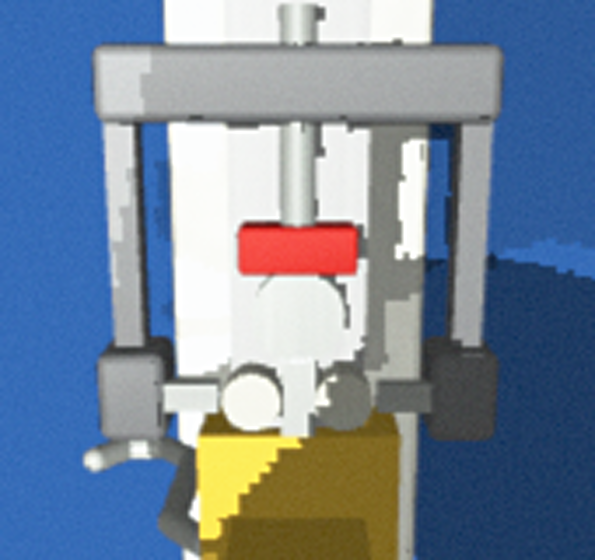

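Run:
```python
from h import *
import pickle
np.set_printoptions(precision=1,suppress=True)
def m(f,pts):
    c,(p,R,y)=pickle.load(open(f,"rb"))
    X=[R.T@(atz("wrist",px,z,c)-p) for px,z in pts]; print(f,[x[0].round(1) for x in X],"buffer-roller",X[1][0]-X[0][0],"bar-buffer",X[2][0]-X[1][0])
a=lambda x,r:(200+x/2.6-.3,r/2.6-.3); b=lambda x,r:(200+x/3.5-.3,80+r/3.5-.3)
# rollers centre, buffer front top/bottom row, bar front lower row
m("w9.pkl",[(a(219,250),173),(a(219,167),172),(a(219,9),172)])
m("w11.pkl",[(b(300,397),173),(b(300,273),172),(b(300,123),172)])
```

```text
w9.pkl [np.float64(87.0), np.float64(103.0), np.float64(130.9)] buffer-roller 15.955543370112736 bar-buffer 27.86100467704523
w11.pkl [np.float64(31.8), np.float64(52.9), np.float64(76.8)] buffer-roller 21.105218693964016 bar-buffer 23.889701657795044
```

Emit:
move_arm([
  [[0.0005,0,0],[0,0,0],0],
  [[0.0005,0,0],[0,0,0],0],
  [[0,0,0],[0,0,0],0],
  [[0,0,0],[0,0,0],0],
])

```text
time_s: 24.85
ee_pos: [585.5, -69.9, 192.2]
ee_rot: [-2.121, 2.312, 0.003]
ft_force: [0.9, 13.0, 4.6]
gripper_width: 20.4
```

Emit:
move_arm([
  [[-0.001,0,0],[0,0,0],0],
  [[-0.001,0,0],[0,0,0],0],
  [[-0.0005,0,0],[0,0,0],0],
  [[0,0,0],[0,0,0],0],
])

```text
time_s: 25.35
ee_pos: [585.6, -68.2, 192.1]
ee_rot: [-2.121, 2.314, 0.001]
ft_force: [0.8, 9.7, 3.5]
gripper_width: 20.6
```

Emit:
move_arm([
  [[-0.001,0,0],[0,0,0],0],
  [[-0.0005,0,0],[0,0,0],0],
  [[0,0,0],[0,0,0],0],
], squeeze=20)

```text
time_s: 25.72
ee_pos: [585.7, -67.1, 192.0]
ee_rot: [-2.121, 2.314, 0.001]
ft_force: [1.9, 7.2, 3.2]
gripper_width: 20.1
```

Emit:
move_arm([
  [[0,0,0],[0,0,0],30],
  [[0,0,0],[0,0,0],40],
  [[0,0,0],[0,0,0],60],
  [[0,0,0],[0,0,0],80],
  [[0,0,0],[0,0,0],100],
  [[0,0,0],[0,0,0],100],
  [[0,0,0],[0,0,0],100],
])

```text
time_s: 26.6
ee_pos: [585.3, -68.4, 191.3]
ee_rot: [2.121, -2.317, 0.0]
ft_force: [0.1, 0.3, -0.1]
gripper_width: 85.6
```

Run:
```python
from h import *
from plant import snapshot
import cv2,pickle
show()
c=calibration("wrist");im=snapshot("wrist");pickle.dump((c,pose()[1:]),open("w12.pkl","wb"))
cv2.imwrite("pics/w12.png",im[:,:,::-1])
cv2.imwrite("pics/w12b.png",cv2.resize(im[80:240,200:370,::-1],None,fx=3.5,fy=3.5,interpolation=cv2.INTER_CUBIC))
```

```text
t 26.6 p [585.32 -68.42 191.29] yaw -95.05 toolz [-0.e+00 -1.e-04 -1.e+00] F [ 0.14  0.35 -0.12] M [-0.007  0.034 -0.022] w 85.59
```

View pics/w12b.png

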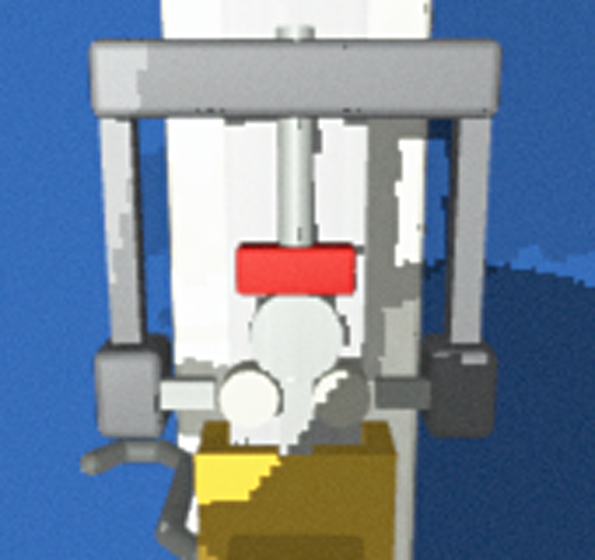

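View pics/w12.png

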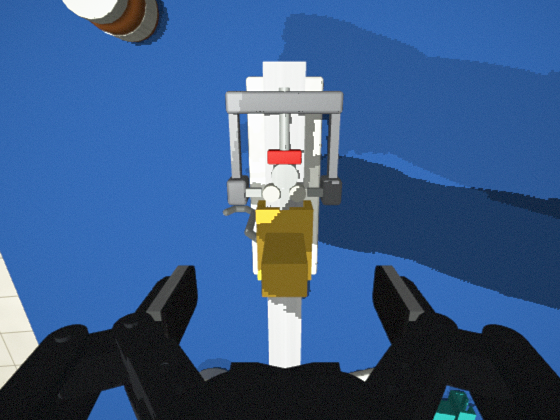

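The gripper is open and the hanger stays latched, with the tongue head held between the rollers and the buffer. Retracting straight up.

Emit:
move_arm([
  [[0,0,-0.01],[0,0,0],100],
  [[0,0,-0.02],[0,0,0],100],
  [[0,0,-0.03],[0,0,0],100],
  [[0,0,-0.03],[0,0,0],100],
  [[0,0,-0.01],[0,0,0],100],
  [[0,0,0],[0,0,0],100],
  [[0,0,0],[0,0,0],100],
])

```text
time_s: 27.52
ee_pos: [585.0, -68.3, 289.9]
ee_rot: [2.121, -2.317, -0.002]
ft_force: [-0.8, -0.9, 0.1]
gripper_width: 85.3
```

Run:
```python
from h import *
from plant import snapshot
import cv2,pickle
show()
c=calibration("wrist");im=snapshot("wrist");pickle.dump((c,pose()[1:]),open("w13.pkl","wb"))
cv2.imwrite("pics/w13b.png",cv2.resize(im[90:250,200:370,::-1],None,fx=3.5,fy=3.5,interpolation=cv2.INTER_CUBIC))
s=snapshot("side"); cv2.imwrite("pics/s13.png",s[:,:,::-1])
np.set_printoptions(precision=1,suppress=True)
def m(f,pts):
    c,(p,R,y)=pickle.load(open(f,"rb"))
    X=[R.T@(atz("wrist",px,z,c)-p) for px,z in pts]; print(f,"buffer-roller",X[1][0]-X[0][0],"bar-buffer",X[2][0]-X[1][0])
b=lambda x,r:(200+x/3.5-.3,80+r/3.5-.3)
m("w12.pkl",[(b(300,397),173),(b(300,296),172),(b(300,118),172)])
```

```text
t 27.525 p [584.97 -68.3  289.92] yaw -95.06 toolz [-1.7e-03  5.0e-04 -1.0e+00] F [-0.75 -0.92  0.12] M [-0.012  0.058  0.062] w 85.27
w12.pkl buffer-roller 17.171397737470492 bar-buffer 28.38714769375916
```

View pics/w13b.png

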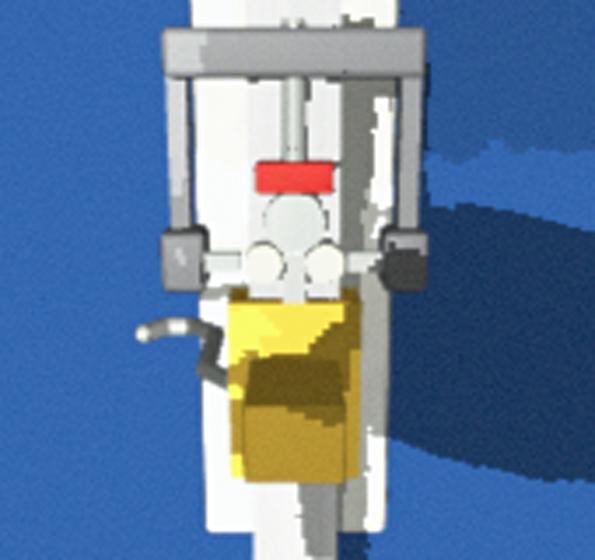

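View pics/s13.png

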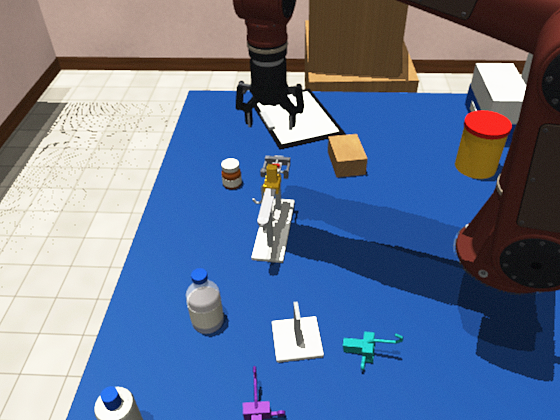

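The head is behind the closed rollers and in contact with the buffer. Bottle, jar and box are at the same pixels as at the start, and the arm is clear. Handing in.

```bash
python3 -c "
from plant import finish_job
print(finish_job())"
```

```text
the job is handed in; nothing more can be done
None
```

The yellow hanger is latched on the rail, and I handed the job in at about 27.7 s.

**What I did:** I lifted the hanger off the stand and set its height by touching the tongue lightly on the rail top. I then threaded it on and slid it to the clip. The rollers gave way at a measured peak of about 8 N. I pressed the buffer in up to 13 N, backed off, opened the gripper and moved straight up.

**Last checks:**
- **Latch:** the final wrist picture shows the tongue head behind the closed rollers and touching the buffer.
- **Buffer:** from the images it was pressed about 5 mm at the push. After letting go it sits about 1.2 mm in, against the expected 1.5 mm, within my measuring error.
- **Surroundings:** bottle, jar and box stand where they were, and nothing touches the robot.

**What disagreed:**
- The first image estimate put the hanger's height in the grip about 2.5 mm off the stand geometry. The touch on the rail settled it in favour of the stand.
- The gap from the clip's crossbar to the buffer gave 28.4 mm latched against 27.9 mm free, when it should have shrunk. I did not rely on it, because the crossbar was at the picture's edge in the free view.
- The gripper read about 21.5 mm on the nominally 24 mm tab, with no sign of slipping.

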